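# Hold the card rest for screwing on the cupping bench

### The arm

A 7-joint arm with a two-finger parallel gripper is mounted at the origin on the work surface. World frame = base frame: x ahead of the robot, y to its left, z up, the work surface at z = 0. Lengths are in m, angles in rad, forces in N, time in s.
With the tool pointing down it reaches from about 0.4 to 0.875 m from the base axis. Payload 19.3 kg.
Tool frame: the origin (TCP) lies between the finger pads; the fingertips stand 17 mm ahead of it and the grasp point (between the pads) lies 2 mm behind it; z points along the fingers, x is the direction in which the jaws open and shut, and the axes are right-handed (so a half turn about z gives the same grasp; the last joint's range is limited). The gripper opens to 85 mm and grips with 20 to 120 N. Pads are 22 mm wide; open, the fingers measure 114 mm over their backs; the gripper's body (76 mm by 85 mm) begins 54 mm behind the grasp point. The pads swing forward as they close: fully open they stand 13 mm farther back than shut.
Start: joints at [1.07, 0.521, -0.036, 1.599, 0.021, 1.021, -0.113], TCP at [0.261, -0.568, 0.248] pointing down, gripper open.
Joint ranges: [-2.91, 2.91], [-0.3, 2.13], [-1.5, 1.42], [0.17, 2.43], [-1.26, 4.41], [0.16, 1.93], [-2.52, 2.52]. Speed limits (rad/s): [1.89, 1.89, 2.39, 2.39, 3.01, 3.01, 3.01].

### API

Orientations are given as [roll, pitch, yaw] about the fixed x, y, z axes, in that order (R = Rz(yaw) Ry(pitch) Rx(roll)).
In Python, from workcell import bot gives the robot as it stands. The module is installed in compiled form; this text tells all that it offers.
- The arm moves only by the tool arm_command, never from a script. Its argument "targets" is a list of rows, each a list of 6 numbers: the shift along the tool's x, y, z in mm, then the turn, a rotation vector about the tool's x, y, z in degrees. In form: [[x, y, z, wx, wy, wz], ...]. A call has 1 to 8 rows; each row shifts and turns the pose as measured when the row begins, along the tool's axes as they then stand; what a row does not reach is not made up. A row lasts 1/10 s, in which the tool goes at most 50 mm and 8.59 degrees, less where a joint would pass 70% of its speed; a pose out of reach is approached as far as the arm can. A call is refused whole if a number of a shift passes 50 or a number of a turn 8.59, either way. A call with a gripper value outside its range is refused whole. "grip" is the opening in per cent of the stroke, from 0 (shut) to 100 (fully open), set as the call begins (left out, the last holds). The fingers move at their own pace and stop on an object; "grip_force" is the grip in N (left out, the last holds). Time passes only in rows, so rows that do not move let the fingers close. It gives the time, the measured TCP pose, the force and the opening at its end, in the units of the state.
- bot.observe(): the state, without advancing time (a new reading comes with each control period).
- bot.grab_frame(name): name is "scene" or "top" or "wrist"; returns a dict with "color" (400x640x3 uint8, red, green, blue), "depth" (400x640 float32, m along the optical axis (not along the pixel's ray), 0 where there is no reading), "fov_y" (degrees; the focal length in pixels is half the picture's height over the tangent of half this angle, whatever the lens; pixels are square), "cx", "cy" (the principal point, pixels), "R" (3x3) and "t" (3): a world point X has camera coordinates R X + t; the wrist camera has in their place "hand_eye" (4x4, takes a point from camera to tool coordinates, whose origin is the TCP and whose axes are the tool frame's). Camera axes: x right, y down, z forward; pixel columns grow to the right and rows downward; lengths in m; the calibration is good to about 2 mm. The wrist camera is an equidistant fisheye: a pixel r from the principal point sees the ray r / f radians off the axis. A picture is of the moment at which its call begins: read the wrist's pose just before it.
- bot.job_done(): hands the job in, once; it reports no verdict.
The state is a dict: "clock": time; "qpos": joint angles; "qd": joint speeds; "joint_efforts": joint torques, N m; "position": TCP position; "tool_rot": TCP orientation; "force": force on the tool from outside, world axes, zero at the start; "moment": the same for the moment, N m; "grip_width": finger opening in m.
Only numpy, scipy, OpenCV 4.12 (cv2) and the standard library are available. Lean on these libraries where they do the work, as an engineer would, in place of code of your own. Each camera call takes 0.05 s, during which the arm holds its last target. There are 200 camera calls.

### The job

I am fitting a wooden card rest to the wooden board of our cupping bench. First clear the sample pail that stands in the way: hang it by its handle on the hook of the stand and let go of it. Then bring the card rest up to the backstop and, with one diagonal push, press it firmly down on the board and back against the backstop, its foot flat on the board, its whole back flush along the backstop, and finish while still holding it pressed there, so that I can screw it on; leave the other things where they are.

Things in the scene. Friction and masses are not known exactly. Their poses are not given: they have to be found in the camera images.
- board: fixed wooden board flat on the table, 280 (its x) x 400 (its y) x 18 mm thick. Origin at the centre of its underside, on the table (z = 0); its x axis points away from the robot towards the backstop. Its top is 18 mm above the table.
- fence: the backstop: a fixed wooden strip standing on the board along its far edge, parallel to the board's y axis; 22 mm thick (its x), 280 mm long (its y), 50 mm high. Origin at the centre of its underside, on the board's top. x points away from the robot: the face to press against is the plane 11 mm to the -x side of the origin.
- rest_centre (a point): centre of the card rest's outline, 30 mm above its underside: loose light wood of L section, 60 mm deep (x), 120 long (y), 60 high, about 0.15 kg. x points to its back, z up. Upright, full height: x = +12 to +30 mm (+30 is the back). Foot, 18 thick: x = -30 to +12 mm, top at z = -12 mm. Pressed home, this point lies 41 mm to the -x side of the backstop's origin.
- rest: the same card rest; origin at the centre of its underside, same axes. It starts on the board's near part, turned somewhat. The inside corner where foot and upright meet (x = +12, z = +18 mm) is where closed fingers can push both down and back; friction there is high (about 1), so push back harder than down. The upright can be pinched from above until it nears the backstop.
- pail_handle (a point): peak of the sample pail's handle, on the bar's centre line, 155 mm above the pail's underside. Rigid arch of 10 mm round steel bar along y, falling straight to 15 mm lower at y = +-51 mm, then legs down to the rim, whose top is 85 mm below this point; free opening 80 mm high. Pinched from above 30 mm along y (bar 9 mm lower there), its middle stays free for the hook.
- pail: the same pail: open, aluminium, 100 mm across the rim, 84 mm across the bottom, 70 mm high without the handle, about 0.2 kg; origin at the centre of its underside, z up, axes as pail_handle. It starts on the board between the card rest and the backstop.
- hook: fixed hook stand left of the board; origin on the table under its post (14 mm thick, 220 high; base plate 120 x 110 x 14 mm). A 10 mm round arm reaches along -x, roughly towards the robot: centre line 220 mm high at the post, 200 mm from x = -70 to -100 mm, rising to 220 mm at its tip, x = -115 mm. The bar must pass over the tip, the pail beneath the arm.
- hook_seat (a point): middle of the level part of the hook arm, on its centre line (85 mm from the post, 200 mm above the table); axes as the stand's: -x points along the arm to its free tip. The hung bar rests with its centre line 10 mm above this point.
- glass_a: a thick clear cupping glass, 72 mm across, 85 high, on the board beside the pail; to be left alone. Origin at its underside's centre
- glass_b: a cupping glass as glass_a, on the table to the left beyond the board; to be left alone. Origin at its underside's centre
- glass_c: a cupping glass as glass_a, on the table to the right; to be left alone. Origin at its underside's centre
- tin: a small closed steel tin of screws, 44 mm across, 45 high, on the board's near right corner; to be left alone. Origin at its underside's centre
- driver: a screwdriver lying on the table, near the robot on the left; to be left alone. Origin at its underside, about half-way along it
- spoon: a steel spoon lying on the table at the right; to be left alone. Origin at its underside, about half-way along it
- mug: a white mug, 80 mm across, 90 high, on the table at the left; to be left alone. Origin at its underside's centre

How it is judged:
By the outcome, as a careful person would: the job done as asked, in the order asked, and still so for the second after the job is handed in, while the arm keeps its last pose, push and grip.
It also fails if it takes over 67 s, if anything falls off the work surface, if the arm or the gripper's body presses on something with over 40 N, if the wrist force passes 120 N, or if a joint passes its speed limit or range.

## Working session

There is one attempt and no reset: what is moved stays moved. The work goes in short steps, Python scripts to look and compute and a tool call to move; the robot and the scene stay as the last step left them, time stands still between calls to the robot, and variables do not carry over. Pictures are saved under pics/ and viewed, about 8 in all and at most 12, crops included, and the job is handed in when it is done.

Besides the shell and the picture viewer there is one more tool, called after "Call:" as name([rows], argument=value, ...), one row to a line, values as JSON. arm_command: Moves the arm, as the interface text tells. Its arguments: {"type":"object","properties":{"targets":{"type":"array"},"grip":{"type":"number"},"grip_force":{"type":"number"}},"required":["targets"]}

```bash
mkdir -p pics; cat > h.py <<'E'
import numpy as np, cv2
from workcell import bot
from scipy.spatial.transform import Rotation as Ro
def grab(n):
    s=bot.observe(); f=bot.grab_frame(n); f['s']=s; f['f']=200/np.tan(np.radians(f['fov_y']/2)); return f
def cloud(f):  # world points from depth (pinhole)
    v,u=np.mgrid[0:400,0:640]; d=f['depth']
    P=np.stack([(u-f['cx'])/f['f']*d,(v-f['cy'])/f['f']*d,d],-1)
    W=(P-f['t'])@f['R']; W[d<=0]=np.nan; return W
def rot(s):
    return Ro.from_euler('xyz',s['tool_rot']).as_matrix()
E
python3 - <<'E'
from h import *
s=bot.observe(); print(s)
for n in ('scene','top'):
    f=grab(n); np.savez('%s.npz'%n,**{k:v for k,v in f.items() if k!='s'})
    cv2.imwrite('pics/%s0.png'%n,f['color'][...,::-1]); print(n,f['fov_y'],f['cx'],f['cy'],-f['R'].T@f['t'],f['R'][2])
E
```

```text
{'clock': 0.0, 'qpos': array([ 1.06978574,  0.52200698, -0.03634651,  1.60000403,  0.02118243,
        1.02108229, -0.11281257]), 'qd': array([-0.00037049, -0.00105171, -0.00022974, -0.00107641, -0.00019875,
        0.00060857,  0.00062377]), 'joint_efforts': array([ 4.39223240e-04, -9.27110767e+01,  1.98014483e+00, -3.69933271e+01,
        1.78027729e-02,  8.19726993e-03, -2.02634965e-05]), 'position': array([ 0.26085574, -0.56761484,  0.2477313 ]), 'tool_rot': array([ 3.14153790e+00,  1.11520467e-03, -1.14000100e+00]), 'force': array([ 0.63002637,  0.83473233, -0.0034473 ]), 'moment': array([ 0.00321412,  0.01179996, -0.01607485]), 'grip_width': 0.08535371830741803}
scene 54.86366970129317 320.21450831454416 193.90078215329808 [ 1.10086775 -0.50092689  1.0184994 ] [-0.48005034  0.43498498 -0.76180033]
top 54.35861321798157 320.424681483151 199.7900307611726 [0.45729717 0.02682123 1.57477841] [ 0.06044494 -0.00626989 -0.99815184]
```

View pics/top0.png

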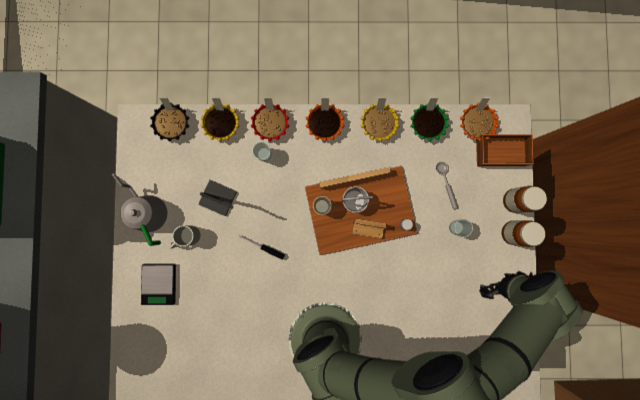

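View pics/scene0.png

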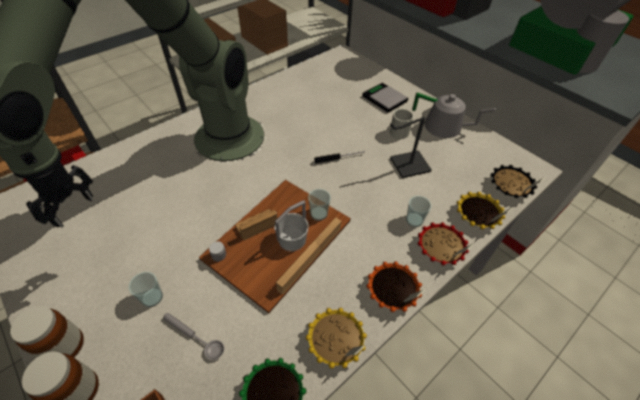

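The top view shows the board at about (362,210), the backstop at (358,177), the pail at (357,200), the rest at (370,229), glass_a at (322,206), the tin at (407,225), and the hook stand's base at (218,198). The scene view agrees. Next I'll measure with depth.

```bash
cat > m.py <<'E'
from h import *
for n in ('top','scene'):
    f=dict(np.load(n+'.npz')); f={k:(v if v.ndim else v.item()) for k,v in f.items()}
    W=cloud(f); x,y,z=np.moveaxis(W,-1,0); c=f['color'].astype(int)
    print(n)
    def rep(name,m):
        p=W[m]
        if len(p)<4: print(name,len(p)); return
        r=cv2.minAreaRect((p[:,:2]*1000).astype(np.float32)); print(name,len(p),'cen',np.round(r[0],1),'size',np.round(r[1],1),'ang',round(r[2],1),'zmed',round(np.median(p[:,2])*1e3,1),'mean',np.round(p.mean(0)*1e3,1))
    b=(x>.38)&(x<.8)&(y>-.35)&(y<.2)
    rep('table',b&(abs(z)<.006)); 
    brown=(c[...,0]>c[...,2]*1.6)
    rep('board',b&brown&(abs(z-.018)<.007))
    def comps(name,m):
        k,l,st,ce=cv2.connectedComponentsWithStats(m.astype(np.uint8))
        for i in range(1,k):
            if st[i,4]>=8: rep(name+str(np.round(ce[i]).astype(int)),l==i)
    w=(x>.3)&(x<.85)&(y>-.4)&(y<.45)
    comps('z60-72',w&(z>.058)&(z<.072)); comps('z72-84',w&(z>.072)&(z<.084)); comps('z84-100',w&(z>.084)&(z<.1));
    comps('z120-180',w&(z>.12)&(z<.185)); comps('z185-240',w&(z>.185)&(z<.24)); comps('base',w&(z>.008)&(z<.02)&(y>.2))
f=np.load('top.npz')['color'][130:270,190:430,::-1]
cv2.imwrite('pics/topc.png',cv2.resize(f,None,fx=3.3,fy=3.3,interpolation=2))
f=np.load('scene.npz')['color'][100:310,190:470,::-1]
cv2.imwrite('pics/scc.png',cv2.resize(f,None,fx=2.8,fy=2.8,interpolation=2))
E
python3 m.py
```

```text
top
table 6532 cen [590.4 -75. ] size [549.9 416.7] ang 90.0 zmed 0.5 mean [ 6.478e+02 -1.010e+01  5.000e-01]
board 4485 cen [ 512.9 -143.4] size [278.3 400.5] ang 12.1 zmed 18.7 mean [ 515.9 -153.2   18.6]
z60-72[257 147] 19 cen [755.1 266.1] size [14.5 49.9] ang 51.5 zmed 66.8 mean [757.  266.5  66.7]
z60-72[355 177] 359 cen [ 639.2 -115.6] size [ 23.  278.9] ang 12.2 zmed 67.7 mean [ 639.3 -117.1   67.4]
z60-72[407 224] 89 cen [ 454.9 -317.5] size [40. 39.] ang 29.2 zmed 64.2 mean [ 455.1 -318.3   64.3]
z72-84[255 145] 11 cen [760.4 271. ] size [ 5.4 27.8] ang 50.6 zmed 81.7 mean [761.2 269.4  79.9]
z72-84[371 223] 131 cen [ 459.8 -173.2] size [118.9  17.7] ang 80.5 zmed 78.2 mean [ 459.2 -174.9   78.3]
z84-100[349 190] 20 cen [583.9 -90.4] size [14.9 65.1] ang 37.5 zmed 88.8 mean [585.3 -90.5  88.2]
z84-100[321 197] 9 cen [559.2  13.5] size [19.   3.7] ang 89.5 zmed 96.5 mean [558.9  14.5  94.3]
z84-100[364 206] 20 cen [ 523.1 -147.9] size [12.5 62.6] ang 47.2 zmed 89.7 mean [ 523.8 -149.9   89.7]
z120-180[209 194] 8 cen [565.1 425.7] size [6.7 1.7] ang 34.5 zmed 146.6 mean [565.
[... 3120 characters left out ...]
[281 237] 19 cen [ 567.4 -162.8] size [27.7  5.8] ang 31.7 zmed 88.0 mean [ 565.  -164.7   89.6]
z120-180[419 134] 63 cen [566.8 429.4] size [13.8 11.2] ang 33.0 zmed 153.8 mean [566.8 428.9 152.9]
z120-180[290 212] 183 cen [ 553.1 -115.3] size [ 10.4 112. ] ang 4.8 zmed 163.0 mean [ 554.3 -118.6  158. ]
z185-240[410 123] 153 cen [545. 379.] size [125.9  18.1] ang 69.3 zmed 208.4 mean [548.5 390.4 208.4]
base[343 155] 72 cen [385.1 273.7] size [153.8  15.2] ang 66.8 zmed 14.4 mean [380.3 263.   14.2]
base[407 165] 468 cen [562.1 422. ] size [102.1 114. ] ang 68.3 zmed 13.1 mean [564.5 410.1  13. ]
base[414 222] 33 cen [750.1 229.9] size [57.2 24.4] ang 24.4 zmed 13.7 mean [753.  226.7  13.4]
```

View pics/topc.png

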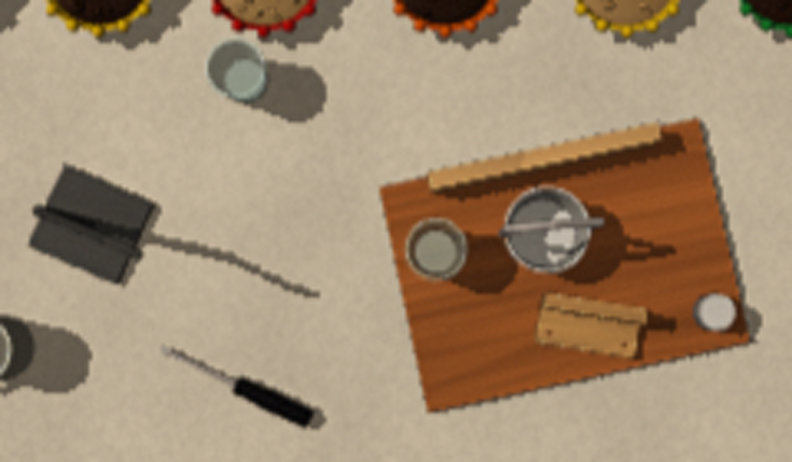

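View pics/scc.png

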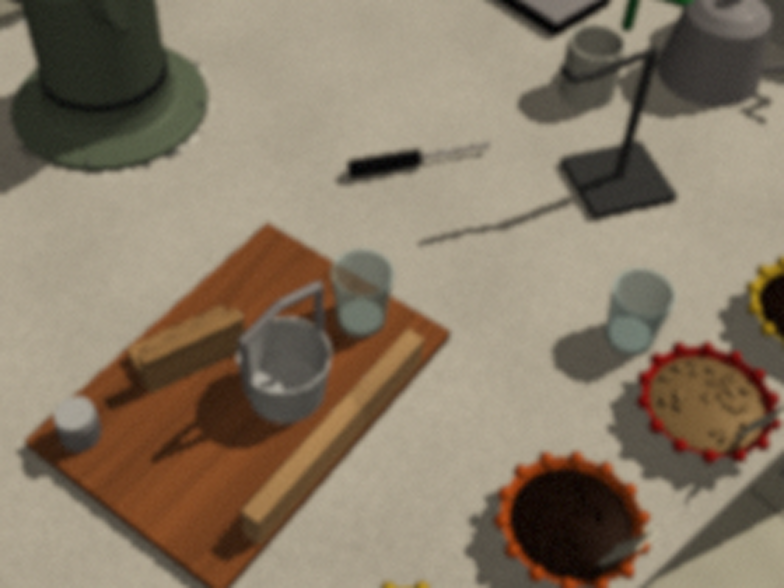

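The crops show the bar running across the pail at roughly (500–600,228). The rest's upright is on the backstop side. The hook arm runs from its post near the left of the base towards the board. Both views agree to within 3 mm:

| Item | Position (mm) | Yaw |
|---|---|---|
| Fence | (640,-115) | 12.1° |
| Bar | (552,-115) | 4.4° |
| Hook post | (563,430) | 68.3° |
| Rest upright | (461,-173) | -9° |

Next I'll plan the moves.

```bash
cat > plan.py <<'E'
import sys; from h import *
# usage: plan.py x y z yaw n [x y z yaw n ...]  (mm, deg): prints rows in tool axes
s=bot.observe(); p=s['position']*1e3; a=np.degrees(s['tool_rot'][2]); r,pi=np.degrees(s['tool_rot'][:2])
print('t',round(s['clock'],2),'p',p.round(1),'rpy',round(r,2),round(pi,2),round(a,2),'F',s['force'].round(1),'w',round(s['grip_width']*1e3,1))
v=list(map(float,sys.argv[1:]))
while v:
    q=np.array(v[:3]);b=v[3];n=int(v[4]);v=v[5:]
    d=(b-a+180)%360-180
    for i in range(n):
        R=Ro.from_euler('xyz',[180,0,a+d*i/n],degrees=True).as_matrix()
        print((R.T@(q-p)/n).round(1).tolist()+[0,0,round(-d/n,2)],end=', ')
    p=q;a=b;print()
E
python3 plan.py 549.5 -85 250 4.4 16
```

```text
t 0.1 p [ 260.9 -567.7  247.8] rpy 180.0 0.06 -65.32 F [-0.4  0.3  0.3] w 85.2
[-19.9, -29.0, -0.1, 0, 0, np.float64(-4.36)], [-17.6, -30.4, -0.1, 0, 0, np.float64(-4.36)], [-15.3, -31.7, -0.1, 0, 0, np.float64(-4.36)], [-12.8, -32.7, -0.1, 0, 0, np.float64(-4.36)], [-10.3, -33.6, -0.1, 0, 0, np.float64(-4.36)], [-7.7, -34.3, -0.1, 0, 0, np.float64(-4.36)], [-5.1, -34.8, -0.1, 0, 0, np.float64(-4.36)], [-2.4, -35.1, -0.1, 0, 0, np.float64(-4.36)], [0.3, -35.1, -0.1, 0, 0, np.float64(-4.36)], [2.9, -35.0, -0.1, 0, 0, np.float64(-4.36)], [5.6, -34.7, -0.1, 0, 0, np.float64(-4.36)], [8.2, -34.2, -0.1, 0, 0, np.float64(-4.36)], [10.8, -33.5, -0.1, 0, 0, np.float64(-4.36)], [13.3, -32.5, -0.1, 0, 0, np.float64(-4.36)], [15.7, -31.4, -0.1, 0, 0, np.float64(-4.36)], [18.1, -30.2, -0.1, 0, 0, np.float64(-4.36)],
```

Call:
arm_command([
  [-20,-29,0,0,0,-4.4],
  [-18,-30,0,0,0,-4.4],
  [-15,-32,0,0,0,-4.4],
  [-13,-33,0,0,0,-4.4],
  [-10,-34,0,0,0,-4.4],
  [-8,-34,0,0,0,-4.4],
  [-5,-35,0,0,0,-4.4],
  [-2,-35,0,0,0,-4.4],
], grip=100, grip_force=80)

```text
clock: 0.9
position: [0.4039, -0.3186, 0.2452]
tool_rot: [3.141, 0.005, -0.511]
force: [-0.1, -0.5, -0.0]
grip_width: 0.0853
```

Call:
arm_command([
  [0,-35,0,0,0,-4.4],
  [3,-35,0,0,0,-4.4],
  [6,-35,0,0,0,-4.4],
  [8,-34,0,0,0,-4.4],
  [11,-34,0,0,0,-4.4],
  [13,-32,0,0,0,-4.4],
  [16,-31,0,0,0,-4.4],
  [18,-30,0,0,0,-4.4],
])

```text
clock: 1.7
position: [0.5431, -0.0621, 0.2441]
tool_rot: [-3.139, 0.007, 0.129]
force: [-0.6, -1.1, 0.7]
grip_width: 0.0858
```

```bash
sed -i 's/round(-d\/n,2)\]/float(round(-d\/n,2))]/' plan.py; python3 plan.py 549.5 -85 220 4.4 2 549.5 -85 162 4.4 3; python3 - <<'E'
from h import *
f=grab('wrist'); np.savez('w1.npz',**{k:v for k,v in f.items() if k!='s'}); cv2.imwrite('pics/w1.png',f['color'][...,::-1]); print(f['hand_eye'].round(3),f['fov_y'])
E
```

```text
t 1.7 p [543.1 -62.1 244.1] rpy -179.83 0.38 7.41 F [-0.6 -1.1  0.7] w 85.8
[1.7, 11.8, 12.0, 0, 0, 1.51], [2.0, 11.7, 12.0, 0, 0, 1.51], 
[0.0, -0.0, 19.3, 0, 0, -0.0], [0.0, -0.0, 19.3, 0, 0, -0.0], [0.0, -0.0, 19.3, 0, 0, -0.0], 
[[ 1.     0.    -0.001 -0.001]
 [-0.     0.958  0.287 -0.072]
 [ 0.001 -0.287  0.958 -0.126]
 [ 0.     0.     0.     1.   ]] 65.70646984690485
```

View pics/w1.png

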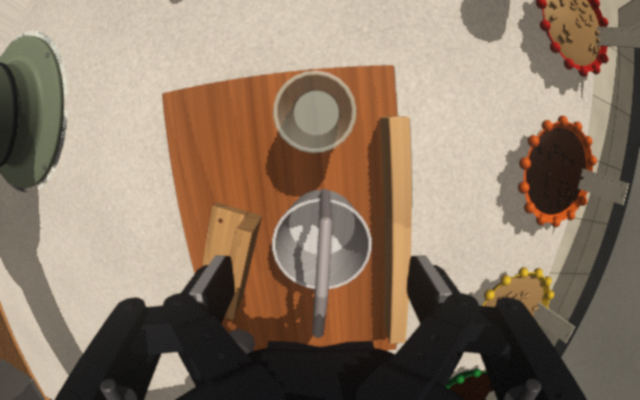

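The wrist view shows the bar from (325,195) to (318,330), between the fingers. Its tilt relative to the tool agrees with a yaw of 4.4°. Moving down to grasp.

Call:
arm_command([
  [2,11,10,0,0,1.5],
  [2,11,10,0,0,1.5],
  [0,0,0,0,0,0],
])

```text
clock: 2.05
position: [0.5523, -0.0773, 0.2218]
tool_rot: [-3.136, 0.006, 0.087]
force: [-1.5, 0.2, 1.0]
grip_width: 0.0853
```

```bash
python3 plan.py 549.5 -85 162 4.4 4
```

```text
t 2.05 p [552.3 -77.3 221.8] rpy -179.65 0.36 4.99 F [-1.5  0.2  1. ] w 85.3
[-0.9, 1.8, 15.0, 0, 0, 0.15], [-0.9, 1.9, 15.0, 0, 0, 0.15], [-0.8, 1.9, 15.0, 0, 0, 0.15], [-0.8, 1.9, 15.0, 0, 0, 0.15],
```

Call:
arm_command([
  [-1,2,15,0,0,0],
  [-1,2,15,0,0,0.3],
  [-1,2,15,0,0,0.3],
  [-1,2,14,0,0,0],
  [0,0,0,0,0,0],
])

```text
clock: 2.55
position: [0.5463, -0.0916, 0.16]
tool_rot: [-3.137, 0.009, 0.065]
force: [0.9, -0.7, 0.1]
grip_width: 0.0855
```

```bash
python3 plan.py 549.5 -85 162 4.4 1
```

```text
t 2.55 p [546.3 -91.6 160. ] rpy -179.74 0.5 3.74 F [ 0.9 -0.7  0.1] w 85.5
[3.7, -6.4, -2.0, 0, 0, -0.66],
```

Call:
arm_command([
  [3,-7,-1,0,0,-0.6],
  [0,0,0,0,0,0],
])

```text
clock: 2.75
position: [0.549, -0.0849, 0.162]
tool_rot: [-3.137, 0.008, 0.075]
force: [0.2, -0.4, -0.2]
grip_width: 0.0857
```

Call:
arm_command([
  [0,0,0,0,0,0],
  [0,0,0,0,0,0],
  [0,0,0,0,0,0],
  [0,0,0,0,0,0],
  [0,0,0,0,0,0],
  [0,0,0,0,0,0],
  [0,0,0,0,0,0],
  [0,0,0,0,0,0],
], grip=0, grip_force=100)

```text
clock: 3.55
position: [0.5498, -0.0847, 0.1642]
tool_rot: [-3.138, 0.006, 0.075]
force: [0.2, 0.8, 0.5]
grip_width: 0.0068
```

```bash
python3 plan.py
```

```text
t 3.55 p [549.8 -84.7 164.2] rpy -179.79 0.34 4.27 F [0.2 0.8 0.5] w 6.8
```

Call:
arm_command([
  [0,0,-5,0,0,0],
  [0,0,-10,0,0,0],
  [0,0,-15,0,0,0],
  [0,0,-15,0,0,0],
  [0,0,-10,0,0,0],
  [0,0,0,0,0,0],
])

```text
clock: 4.15
position: [0.5498, -0.0848, 0.2232]
tool_rot: [-3.137, 0.007, 0.075]
force: [-0.1, 0.6, -2.6]
grip_width: 0.0066
```

```bash
python3 plan.py; python3 - <<'E'
from h import *
f=grab('wrist'); g=grab('scene')
cv2.imwrite('pics/w2.png',np.hstack([f['color'][100:,140:500,::-1],g['color'][60:360,160:560,::-1]]))
E
```

```text
t 4.15 p [549.8 -84.8 223.2] rpy -179.76 0.38 4.29 F [-0.1  0.6 -2.6] w 6.6
```

View pics/w2.png

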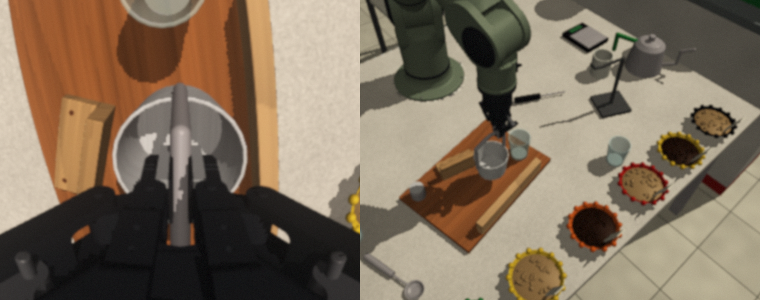

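The pail is held and lifted (wrist view: bar between the fingers at (180,190), and 2.6 N on the wrist). Next I'll plan the carry.

```bash
python3 plan.py 549.8 -84.8 285 4.3 4 464 259.5 285 68.3 14
```

```text
t 4.25 p [549.2 -84.8 221.7] rpy -179.74 0.49 4.29 F [-0.5 -0.5 -2.7] w 6.9
[0.1, 0.0, -15.8, 0, 0, -0.0], [0.1, 0.0, -15.8, 0, 0, -0.0], [0.1, 0.0, -15.8, 0, 0, -0.0], [0.1, 0.0, -15.8, 0, 0, -0.0], 
[-4.3, -25.0, -0.0, 0, 0, -4.57], [-2.3, -25.2, -0.0, 0, 0, -4.57], [-0.2, -25.3, -0.0, 0, 0, -4.57], [1.8, -25.3, -0.0, 0, 0, -4.57], [3.8, -25.1, -0.0, 0, 0, -4.57], [5.8, -24.7, -0.0, 0, 0, -4.57], [7.7, -24.1, -0.0, 0, 0, -4.57], [9.6, -23.4, -0.0, 0, 0, -4.57], [11.5, -22.6, -0.0, 0, 0, -4.57], [13.2, -21.6, -0.0, 0, 0, -4.57], [14.9, -20.5, -0.0, 0, 0, -4.57], [16.5, -19.2, -0.0, 0, 0, -4.57], [18.0, -17.9, -0.0, 0, 0, -4.57], [19.3, -16.4, -0.0, 0, 0, -4.57],
```

Call:
arm_command([
  [0,0,-14,0,0,0],
  [0,0,-18,0,0,0],
  [0,0,-18,0,0,0],
  [0,0,-12,0,0,0],
  [-2,-12,0,0,0,-2.5],
  [-2,-22,0,0,0,-4.5],
  [0,-25,0,0,0,-4.5],
  [2,-25,0,0,0,-4.5],
])

```text
clock: 5.05
position: [0.5296, 0.0003, 0.2855]
tool_rot: [-3.133, 0.012, 0.368]
force: [0.2, 0.1, -2.7]
grip_width: 0.0068
```

Call:
arm_command([
  [4,-25,0,0,0,-4.5],
  [6,-25,0,0,0,-4.5],
  [8,-24,0,0,0,-4.5],
  [10,-23,0,0,0,-4.5],
  [12,-22,0,0,0,-4.5],
  [13,-22,0,0,0,-4.5],
  [10,-15,0,0,0,-3],
  [5,-7,0,0,0,-2],
])

```text
clock: 5.85
position: [0.479, 0.1948, 0.2858]
tool_rot: [-3.125, 0.004, 0.99]
force: [0.1, -0.9, -2.7]
grip_width: 0.0067
```

```bash
python3 plan.py 464 259.5 250 68.3 5
```

```text
t 5.85 p [479.  194.8 285.8] rpy -179.02 0.25 56.71 F [ 0.1 -0.9 -2.7] w 6.7
[9.2, -9.6, 7.2, 0, 0, -2.32], [9.6, -9.2, 7.2, 0, 0, -2.32], [9.9, -8.8, 7.2, 0, 0, -2.32], [10.3, -8.4, 7.2, 0, 0, -2.32], [10.6, -8.0, 7.2, 0, 0, -2.32],
```

Call:
arm_command([
  [9,-10,7,-0.5,0,-2.3],
  [10,-9,7,-0.5,0,-2.3],
  [10,-9,7,0,0,-2.3],
  [10,-8,7,0,0,-2.3],
  [5,-4,4,0,0,-1],
  [0,0,0,0,0,0],
])

```text
clock: 6.45
position: [0.4635, 0.2572, 0.2511]
tool_rot: [-3.141, 0.005, 1.184]
force: [-0.9, -1.0, -2.8]
grip_width: 0.0066
```

```bash
python3 plan.py 464 259.5 240 68.3 2; python3 - <<'E'
from h import *
f=grab('top'); W=cloud(f); x,y,z=np.moveaxis(W,-1,0)
g=grab('scene'); V=cloud(g); s=g['s']
R=rot(s)
for n,A in (('top',W),('scene',V)):
    P=A.reshape(-1,3); P=P[np.isfinite(P).all(1)]
    L=(P-s['position'])@R*1e3   # tool coords mm ; handle expected at tool y=+30, x=0, z about -9
    m=(abs(L[:,0])<12)&(L[:,1]>22)&(L[:,1]<90)&(L[:,2]>-20)&(L[:,2]<40); Q=L[m]
    print(n,len(Q)); 
    for lo in range(22,90,10):
        q=Q[(Q[:,1]>=lo)&(Q[:,1]<lo+10)]
        if len(q): print(lo,len(q),q.mean(0).round(1), q[:,2].min().round(1))
    u,v=[P[:,0],P[:,1]]
    h=P[(P[:,2]>.185)&(P[:,2]<.23)&(P[:,1]>.31)&(P[:,1]<.45)&(P[:,0]>.5)&(P[:,0]<.6)]
    print('hook',len(h),cv2.minAreaRect((h[:,:2]*1e3).astype(np.float32)))
c=np.hstack([f['color'][150:270,180:400,::-1],g['color'][80:200,300:520,::-1]])
cv2.imwrite('pics/c3.png',cv2.resize(c,None,fx=1.8,fy=1.8,interpolation=2))
E
```

```text
t 6.45 p [463.5 257.2 251.1] rpy -179.98 0.29 67.85 F [-0.9 -1.  -2.8] w 6.6
[1.2, -0.2, 5.5, 0, 0, -0.22], [1.2, -0.2, 5.5, 0, 0, -0.22], 
top 48
32 4 [-1.4 38.7 -9.3] -12.9
42 10 [-0.5 47.2 -7.8] -13.4
52 9 [-0.8 57.3 -5.2] -9.4
62 9 [ 0.1 66.9 -2.2] -7.1
72 11 [-1.4 77.8  5.3] -5.9
82 5 [-1.3 84.3  6.3] -0.9
hook 61 ((552.270751953125, 406.49835205078125), (66.01116943359375, 12.976231575012207), 68.39834594726562)
scene 90
22 6 [-1.4 27.2 -9.3] -14.2
32 10 [ -0.   36.6 -10.2] -14.4
42 10 [-0.2 47.  -7.7] -10.9
52 11 [-0.5 57.6 -4.9] -7.4
62 11 [ 0.1 67.9 -0.8] -4.3
72 10 [ 0.  77.   6.6] 0.2
82 32 [-0.5 86.3 18.5] 0.8
hook 150 ((542.4347534179688, 380.8732604980469), (127.36904907226562, 14.41745376586914), 65.34496307373047)
```

View pics/c3.png

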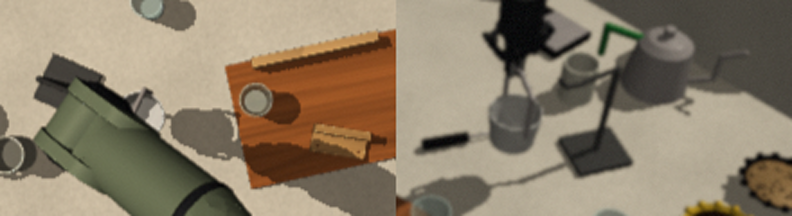

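The view shows the pail hanging level from the gripper, with the hook tip ahead of it and at a lower height. The bar's peak is about 7 mm above the TCP and 30 mm to its side, as expected. Next I'll drive it over the tip.

```bash
python3 plan.py 464 259.5 240 68.3 1 504.6 361.6 240 68.3 8
```

```text
t 6.55 p [464.  256.3 251.7] rpy 179.97 0.28 67.72 F [ 0.4 -0.4 -3.1] w 6.6
[3.0, -1.2, 11.7, 0, 0, -0.58], 
[13.7, -0.0, -0.0, 0, 0, -0.0], [13.7, -0.0, -0.0, 0, 0, -0.0], [13.7, -0.0, -0.0, 0, 0, -0.0], [13.7, -0.0, -0.0, 0, 0, -0.0], [13.7, -0.0, -0.0, 0, 0, -0.0], [13.7, -0.0, -0.0, 0, 0, -0.0], [13.7, -0.0, -0.0, 0, 0, -0.0], [13.7, -0.0, -0.0, 0, 0, -0.0],
```

Call:
arm_command([
  [2,0,6,0,0,-0.4],
  [7,0,5,0,0,0],
  [12,0,0,0,0,0],
  [14,0,0,0,0,0],
  [14,0,0,0,0,0],
  [10,0,0,0,0,0],
  [5,0,0,0,0,0],
  [0,0,0,0,0,0],
])

```text
clock: 7.35
position: [0.4915, 0.3205, 0.2397]
tool_rot: [3.14, 0.004, 1.186]
force: [0.2, -0.1, -2.9]
grip_width: 0.0062
```

```bash
python3 plan.py 504.6 361.6 240 68.3 4
```

```text
t 7.35 p [491.5 320.5 239.7] rpy 179.93 0.23 67.93 F [ 0.2 -0.1 -2.9] w 6.2
[10.8, -0.8, -0.1, 0, 0, -0.09], [10.8, -0.8, -0.1, 0, 0, -0.09], [10.8, -0.8, -0.1, 0, 0, -0.09], [10.8, -0.8, -0.1, 0, 0, -0.09],
```

Call:
arm_command([
  [10,-1,0,0,0,0],
  [12,-1,0,0,0,0],
  [11,-1,0,0,0,0],
  [6,-1,0,0,0,0],
  [0,0,0,0,0,0],
  [0,0,0,0,0,0],
])

```text
clock: 7.95
position: [0.5033, 0.3613, 0.2394]
tool_rot: [3.14, 0.004, 1.185]
force: [1.1, 1.1, -2.4]
grip_width: 0.0066
```

```bash
python3 plan.py 504.6 361.6 205 68.3 4; python3 - <<'E'
from h import *
g=grab('scene'); w=grab('wrist')
c=np.hstack([cv2.resize(g['color'][70:170,350:470,::-1],(480,400),interpolation=2),w['color'][100:,160:480,::-1][:300].repeat(1,0) if 0 else cv2.resize(w['color'][100:,160:480,::-1],(320,400))])
cv2.imwrite('pics/c4.png',c)
E
```

```text
t 7.95 p [503.3 361.3 239.4] rpy 179.92 0.25 67.92 F [ 1.1  1.1 -2.4] w 6.6
[0.2, 0.3, 8.6, 0, 0, -0.1], [0.2, 0.3, 8.6, 0, 0, -0.1], [0.2, 0.3, 8.6, 0, 0, -0.1], [0.2, 0.3, 8.6, 0, 0, -0.1],
```

View pics/c4.png

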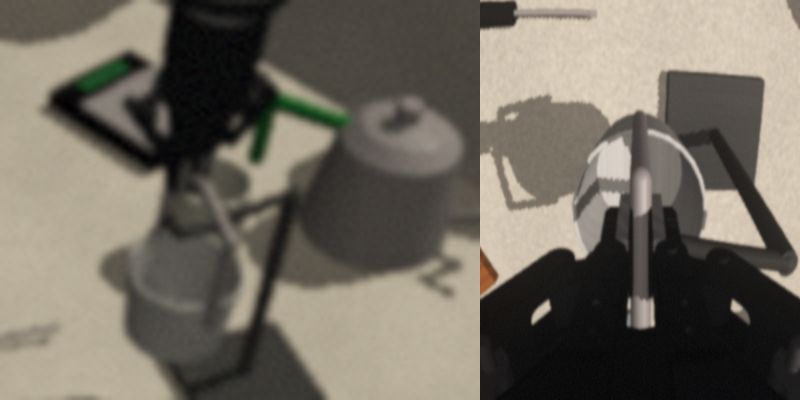

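The wrist view has the post's top at about (790,260), and I predicted (781,256). So the bar's free middle lies above the hook's level part. Lowering.

Call:
arm_command([
  [0,0,7,0,0,0],
  [0,0,9,0,0,0],
  [0,0,9,0,0,0],
  [0,0,6,0,0,0],
  [0,0,2,0,0,0],
  [0,0,0,0,0,0],
])

```text
clock: 8.65
position: [0.5035, 0.3593, 0.2029]
tool_rot: [3.14, 0.006, 1.184]
force: [0.8, -1.0, -0.1]
grip_width: 0.0067
```

Call:
arm_command([
  [0,0,1,0,0,0],
  [0,0,1,0,0,0],
])

```text
clock: 8.85
position: [0.5037, 0.3594, 0.202]
tool_rot: [3.139, 0.005, 1.184]
force: [-4.3, -3.6, 11.0]
grip_width: 0.0066
```

Call:
arm_command([
  [0,0,-1,0,0,0],
  [0,0,0,0,0,0],
])

```text
clock: 9.05
position: [0.5038, 0.3597, 0.2036]
tool_rot: [3.139, 0.004, 1.184]
force: [-0.9, -1.2, -2.8]
grip_width: 0.0069
```

Call:
arm_command([
  [0,0,0,0,0,0],
  [0,0,0,0,0,0],
  [0,0,0,0,0,0],
  [0,0,0,0,0,0],
  [0,0,0,0,0,0],
  [0,0,0,0,0,0],
], grip=55)

```text
clock: 9.65
position: [0.5041, 0.36, 0.2042]
tool_rot: [3.138, 0.003, 1.184]
force: [0.3, -0.5, -0.1]
grip_width: 0.0467
```

Call:
arm_command([
  [0,0,-6,0,0,0],
  [0,0,-12,0,0,0],
  [0,0,-20,0,0,0],
  [0,0,-25,0,0,0],
  [0,0,-20,0,0,0],
  [0,0,-10,0,0,0],
  [0,0,0,0,0,0],
])

```text
clock: 10.35
position: [0.5036, 0.3609, 0.3051]
tool_rot: [3.138, 0.002, 1.184]
force: [0.5, 0.2, -0.4]
grip_width: 0.047
```

```bash
python3 plan.py 461 -174 200 -9 20; python3 - <<'E'
from h import *
g=grab('scene'); w=grab('wrist')
c=np.hstack([cv2.resize(g['color'][70:170,350:470,::-1],(480,400),interpolation=2),cv2.resize(w['color'][100:,160:480,::-1],(320,400))])
cv2.imwrite('pics/c5.png',c)
E
```

```text
t 10.35 p [503.6 360.9 305.1] rpy 179.78 0.09 67.86 F [ 0.5  0.2 -0.4] w 47.0
[-25.6, 8.1, 5.3, 0, 0, 3.84], [-25.0, 9.8, 5.3, 0, 0, 3.84], [-24.3, 11.5, 5.3, 0, 0, 3.84], [-23.4, 13.1, 5.3, 0, 0, 3.84], [-22.5, 14.6, 5.3, 0, 0, 3.84], [-21.5, 16.1, 5.3, 0, 0, 3.84], [-20.4, 17.5, 5.3, 0, 0, 3.84], [-19.1, 18.8, 5.3, 0, 0, 3.84], [-17.8, 20.0, 5.3, 0, 0, 3.84], [-16.5, 21.2, 5.3, 0, 0, 3.84], [-15.0, 22.2, 5.3, 0, 0, 3.84], [-13.5, 23.2, 5.3, 0, 0, 3.84], [-11.9, 24.1, 5.3, 0, 0, 3.84], [-10.2, 24.8, 5.3, 0, 0, 3.84], [-8.6, 25.4, 5.3, 0, 0, 3.84], [-6.8, 25.9, 5.3, 0, 0, 3.84], [-5.1, 26.3, 5.3, 0, 0, 3.84], [-3.3, 26.6, 5.3, 0, 0, 3.84], [-1.5, 26.8, 5.3, 0, 0, 3.84], [0.3, 26.8, 5.3, 0, 0, 3.84],
```

View pics/c5.png

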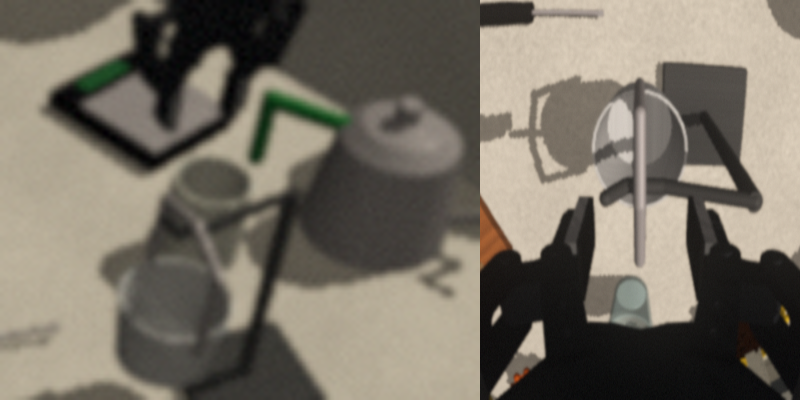

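The pail hangs on the level part of the hook, with the bar crossing the arm at (640,185) in the wrist view, and the gripper is clear. Now on to the rest.

Call:
arm_command([
  [-15,5,0,0,0,2],
  [-25,10,2,0,0,3.8],
  [-25,11,5,0,0,3.8],
  [-24,13,5,0,0,3.8],
  [-22,15,5,0,0,3.8],
  [-21,16,5,0,0,3.8],
  [-20,17,5,0,0,3.8],
  [-19,19,5,0,0,3.8],
])

```text
clock: 11.25
position: [0.4873, 0.1461, 0.2637]
tool_rot: [3.141, 0.012, 0.661]
force: [1.0, 0.3, -0.3]
grip_width: 0.0473
```

Call:
arm_command([
  [-18,20,5,0,0,3.8],
  [-16,21,5,0,0,3.8],
  [-15,22,5,0,0,3.8],
  [-13,23,5,0,0,3.8],
  [-12,24,5,0,0,3.8],
  [-10,25,5,0,0,3.8],
  [-8,25,5,0,0,3.8],
  [-5,18,5,0,0,3],
])

```text
clock: 12.05
position: [0.4626, -0.0747, 0.2183]
tool_rot: [3.134, 0.021, 0.105]
force: [0.6, -0.1, -0.5]
grip_width: 0.0469
```

```bash
python3 plan.py 461 -174 190 -9 5
```

```text
t 12.05 p [462.6 -74.7 218.3] rpy 179.57 1.18 6.02 F [ 0.6 -0.1 -0.5] w 46.9
[-2.4, 19.7, 5.7, 0, 0, 3.0], [-1.4, 19.8, 5.7, 0, 0, 3.0], [-0.3, 19.9, 5.7, 0, 0, 3.0], [0.7, 19.8, 5.7, 0, 0, 3.0], [1.8, 19.8, 5.7, 0, 0, 3.0],
```

Call:
arm_command([
  [-2,19,6,0,0.6,3],
  [-1,20,6,0,0.6,3],
  [0,20,6,0,0,3],
  [0,18,4,0,0,3],
  [0,8,0,0,0,1.5],
  [0,0,0,0,0,0],
])

```text
clock: 12.65
position: [0.4583, -0.1685, 0.1936]
tool_rot: [3.134, -0.002, -0.155]
force: [-0.2, 0.6, 0.7]
grip_width: 0.0469
```

```bash
cat > rest.py <<'E'
from h import *
for n in ('scene',):
    g=grab(n); V=cloud(g); x,y,z=np.moveaxis(V,-1,0); c=g['color'].astype(int)
    m=(x>.4)&(x<.68)&(y>-.29)&(y<.0)&(c[...,0]>c[...,2]*1.25)
    t=m&(z>.0735)&(z<.082); k,l,st,_=cv2.connectedComponentsWithStats(t.astype(np.uint8)); t=l==(1+np.argmax(st[1:,4]))
    print(n,'upright top',cv2.minAreaRect((V[t][:,:2]*1e3).astype(np.float32)),t.sum(),np.median(z[t]))
    t=m&(z>.029)&(z<.04);print('foot top',t.sum(),cv2.minAreaRect((V[t][:,:2]*1e3).astype(np.float32)))
f=grab('wrist'); cv2.imwrite('pics/w%d.png'%(f['s']['clock']*100),f['color'][...,::-1])
E
python3 rest.py; python3 plan.py 461 -174 62 -9 6
```

```text
scene upright top ((462.14892578125, -172.50967407226562), (119.36837768554688, 21.712081909179688), 80.42990112304688) 204 0.07674646174821523
foot top 310 ((552.8578491210938, -117.47941589355469), (248.79368591308594, 280.7501525878906), 83.92166900634766)
t 12.75 p [ 458.6 -167.2  193.8] rpy 179.56 -0.12 -8.66 F [ 0.3 -0.6 -0.4] w 46.8
[0.6, 1.1, 22.0, 0, 0, 0.06], [0.6, 1.1, 22.0, 0, 0, 0.06], [0.6, 1.1, 22.0, 0, 0, 0.06], [0.6, 1.1, 22.0, 0, 0, 0.06], [0.6, 1.1, 22.0, 0, 0, 0.06], [0.6, 1.1, 22.0, 0, 0, 0.06],
```

```bash
ls pics
```

```text
c3.png
c4.png
c5.png
scc.png
scene0.png
top0.png
topc.png
w1.png
w1270.png
w2.png
```

Call:
arm_command([
  [0,1,15,0,0,0],
  [1,1,25,0,0,0.3],
  [1,1,25,0,0,0],
  [1,1,25,0,0,0],
  [0,1,20,0,0,0],
  [0,0,10,0,0,0],
  [0,0,0,0,0,0],
])

```text
clock: 13.45
position: [0.4652, -0.1671, 0.0724]
tool_rot: [3.136, -0.008, -0.143]
force: [0.3, 0.1, 0.0]
grip_width: 0.047
```

```bash
python3 plan.py 461.5 -173 62 -9.3 1
```

```text
t 13.45 p [ 465.2 -167.1   72.4] rpy 179.7 -0.48 -8.19 F [0.3 0.1 0. ] w 47.0
[-2.8, 6.3, 10.4, 0, 0, 1.11],
```

Call:
arm_command([
  [-1,4,4,0,-0.4,1],
  [-1,2,4,0,0,0],
  [0,0,0,0,0,0],
])

```text
clock: 13.75
position: [0.4634, -0.1728, 0.066]
tool_rot: [3.136, -0.004, -0.161]
force: [0.8, 0.5, -0.5]
grip_width: 0.047
```

Call:
arm_command([
  [0,0,0,0,0,0],
  [0,0,0,0,0,0],
  [0,0,0,0,0,0],
  [0,0,0,0,0,0],
  [0,0,0,0,0,0],
  [0,0,0,0,0,0],
], grip=0, grip_force=40)

```text
clock: 14.35
position: [0.4638, -0.1732, 0.0672]
tool_rot: [3.136, -0.005, -0.161]
force: [-0.4, 0.4, -1.4]
grip_width: 0.0176
```

```bash
python3 plan.py
```

```text
t 14.35 p [ 463.8 -173.2   67.2] rpy 179.68 -0.3 -9.24 F [-0.4  0.4 -1.4] w 17.6
```

```bash
python3 plan.py 463.8 -173.2 79 -9.2 2 593 -125 79 12.1 8
```

```text
t 14.35 p [ 463.8 -173.2   67.2] rpy 179.68 -0.3 -9.24 F [-0.4  0.4 -1.4] w 17.6
[0.0, -0.0, -5.9, 0, 0, -0.02], [0.0, -0.0, -5.9, 0, 0, -0.02], 
[15.0, -8.5, -0.0, 0, 0, -2.66], [15.4, -7.8, -0.0, 0, 0, -2.66], [15.7, -7.1, -0.0, 0, 0, -2.66], [16.0, -6.4, -0.0, 0, 0, -2.66], [16.3, -5.6, -0.0, 0, 0, -2.66], [16.5, -4.9, -0.0, 0, 0, -2.66], [16.7, -4.1, -0.0, 0, 0, -2.66], [16.9, -3.3, -0.0, 0, 0, -2.66],
```

Call:
arm_command([
  [0,0,-6,0,0,0],
  [0,0,-6,0,0,0],
  [0,0,0,0,0,0],
], grip_force=60)

```text
clock: 14.65
position: [0.4637, -0.173, 0.0803]
tool_rot: [3.136, -0.005, -0.161]
force: [0.2, 0.1, -2.4]
grip_width: 0.0168
```

Call:
arm_command([
  [8,-4,0,0,0,-2],
  [14,-8,0,0,0,-2.7],
  [15,-7,0,0,0,-2.7],
  [15,-6,0,0,0,-2.7],
  [15,-5,0,0,0,-2.7],
  [15,-5,0,0,0,-2.7],
  [10,-3,0,0,0,-2],
  [0,0,0,0,0,0],
])

```text
clock: 15.45
position: [0.5639, -0.134, 0.0808]
tool_rot: [3.135, -0.005, 0.168]
force: [0.3, -0.4, -2.4]
grip_width: 0.0173
```

```bash
python3 plan.py 593 -125 79 12.1 3
```

```text
t 15.45 p [ 563.9 -134.    80.8] rpy 179.61 -0.28 9.65 F [ 0.3 -0.4 -2.4] w 17.3
[10.1, -1.3, 0.6, 0, 0, -0.82], [10.1, -1.2, 0.6, 0, 0, -0.82], [10.1, -1.1, 0.6, 0, 0, -0.82],
```

Call:
arm_command([
  [8,-1,0,0,0,-0.8],
  [9,-1,0,0,0,-0.8],
  [6,-1,0,0,0,-0.7],
  [3,0,0,0,0,0],
  [0,0,0,0,0,0],
])

```text
clock: 15.95
position: [0.5899, -0.1265, 0.0806]
tool_rot: [3.134, -0.003, 0.21]
force: [-0.0, -0.1, -0.9]
grip_width: 0.0172
```

```bash
python3 rest.py; python3 plan.py 593 -125 68 12.1 3
```

```text
scene upright top ((607.5226440429688, -160.45726013183594), (51.538978576660156, 14.286710739135742), 85.57132720947266) 28 0.07761003476201017
foot top 164 ((602.5929565429688, -137.59983825683594), (108.96243286132812, 254.56295776367188), 12.37865924835205)
t 16.05 p [ 589.5 -126.7   80.6] rpy 179.58 -0.17 12.01 F [ 0.7  0.6 -1.5] w 16.8
[1.3, -0.3, 4.2, 0, 0, -0.03], [1.3, -0.3, 4.2, 0, 0, -0.03], [1.3, -0.3, 4.2, 0, 0, -0.03],
```

Call:
arm_command([
  [0,0,5,0,0,0],
  [0,0,4,0,0,0],
  [0,0,2,0,0,0],
  [0,0,1,0,0,0],
])

```text
clock: 16.45
position: [0.5887, -0.1273, 0.0675]
tool_rot: [3.134, -0.002, 0.209]
force: [0.6, -0.1, -2.0]
grip_width: 0.0171
```

Call:
arm_command([
  [0,0,2,0,0,0],
  [0,0,1,0,0,0],
])

```text
clock: 16.65
position: [0.5891, -0.1273, 0.0664]
tool_rot: [3.133, -0.003, 0.209]
force: [-9.9, 1.3, 28.4]
grip_width: 0.0169
```

Call:
arm_command([
  [0,0,-1,0,0,0],
  [0,0,0,0,0,0],
  [0,0,0,0,0,0],
  [0,0,0,0,0,0],
  [0,0,0,0,0,0],
], grip=37)

```text
clock: 17.15
position: [0.5894, -0.1274, 0.0678]
tool_rot: [3.132, -0.003, 0.208]
force: [-1.3, 0.3, 0.3]
grip_width: 0.0316
```

Call:
arm_command([
  [0,0,-5,0,0,0],
  [0,0,-10,0,0,0],
  [0,0,-20,0,0,0],
  [0,0,-25,0,0,0],
  [0,0,-20,0,0,0],
  [0,0,-10,0,0,0],
  [0,0,0,0,0,0],
])

```text
clock: 17.85
position: [0.5888, -0.1264, 0.1642]
tool_rot: [3.133, -0.004, 0.209]
force: [0.1, 0.4, -0.5]
grip_width: 0.0314
```

Call:
arm_command([
  [-6,0,0,0,0,8],
  [-6,0,0,0,0,8.4],
  [-6,0,0,0,0,8.4],
  [-6,0,0,0,0,8.4],
  [0,0,0,0,0,8.4],
  [0,0,0,0,0,8.4],
  [0,0,0,0,0,8.4],
  [0,0,0,0,0,8.4],
], grip=0)

```text
clock: 18.65
position: [0.5614, -0.1267, 0.1585]
tool_rot: [3.137, -0.006, -0.984]
force: [-0.1, 0.6, -0.5]
grip_width: -0.0001
```

Call:
arm_command([
  [0,0,0,0,0,8.4],
  [0,0,0,0,0,7],
  [0,0,0,0,0,0],
  [0,0,0,0,0,0],
])

```text
clock: 19.05
position: [0.56, -0.1263, 0.1555]
tool_rot: [3.135, -0.006, -1.26]
force: [-0.5, -0.3, -0.6]
grip_width: -0.0001
```

```bash
python3 rest.py;python3 plan.py 560 -133 100 -77.9 4
```

```text
scene upright top ((591.7476806640625, -127.85265350341797), (19.347671508789062, 119.5851821899414), 11.455329895019531) 219 0.07696941582881833
foot top 437 ((598.4495239257812, -132.03146362304688), (114.18164825439453, 266.114501953125), 12.542839050292969)
t 19.15 p [ 560.1 -126.4  155.7] rpy 179.62 -0.35 -72.26 F [-0.3  0.5 -0.8] w -0.1
[1.6, 0.5, 13.9, 0, 0, 1.41], [1.6, 0.5, 13.9, 0, 0, 1.41], [1.6, 0.4, 13.9, 0, 0, 1.41], [1.6, 0.4, 13.9, 0, 0, 1.41],
```

Call:
arm_command([
  [2,0,10,0,0,1.5],
  [2,1,15,0,0,1.5],
  [2,0,15,0,0,1.5],
  [2,0,10,0,0,1],
  [0,0,0,0,0,0],
])

```text
clock: 19.65
position: [0.5608, -0.1362, 0.1018]
tool_rot: [3.136, -0.006, -1.359]
force: [-0.2, 0.9, 0.9]
grip_width: -0.0001
```

```bash
python3 plan.py 560.3 -134 57 -77.9 4
```

```text
t 19.65 p [ 560.8 -136.2  101.8] rpy 179.66 -0.37 -77.89 F [-0.2  0.9  0.9] w -0.1
[-0.6, 0.0, 11.2, 0, 0, 0.0], [-0.6, 0.0, 11.2, 0, 0, 0.0], [-0.6, 0.0, 11.2, 0, 0, 0.0], [-0.6, 0.0, 11.2, 0, 0, 0.0],
```

Call:
arm_command([
  [-1,0,11,0,0,0],
  [-1,0,13,0,0,0],
  [0,0,11,0,0,0],
  [0,0,6,0,0,0],
  [0,0,1,0,0,0],
  [0,0,0,0,0,0],
])

```text
clock: 20.25
position: [0.5603, -0.1341, 0.0562]
tool_rot: [3.136, -0.006, -1.357]
force: [0.4, 0.1, 0.4]
grip_width: -0.0002
```

```bash
python3 rest.py; python3 plan.py 560.3 -134 57 -77.9 1; ls pics | tail -3
```

```text
scene upright top ((591.86767578125, -127.65730285644531), (19.556058883666992, 121.40719604492188), 11.792552947998047) 226 0.07677226572336442
foot top 346 ((598.8121337890625, -131.64633178710938), (114.73703002929688, 266.53338623046875), 11.6817045211792)
t 20.35 p [ 560.5 -134.2   56.6] rpy 179.7 -0.36 -77.77 F [-0.4  1.   0.8] w -0.2
[-0.3, 0.1, -0.4, 0, 0, 0.13], 
w1910.png
w2.png
w2030.png
```

Call:
arm_command([
  [0,-2,0.5,0,0,0],
  [0,-3,0.5,0,0,0],
  [0,-3,0.5,0,0,0],
  [0,-2,0.5,0,0,0],
  [0,-1,0,0,0,0],
])

```text
clock: 20.85
position: [0.5726, -0.132, 0.0556]
tool_rot: [3.138, -0.007, -1.358]
force: [-1.0, 0.2, 0.8]
grip_width: -0.0003
```

```bash
python3 plan.py 560.3 -134 55 -77.9 1
```

```text
t 20.85 p [ 572.6 -132.    55.6] rpy 179.78 -0.4 -77.78 F [-1.   0.2  0.8] w -0.3
[-0.6, 12.5, 0.6, 0, 0, 0.12],
```

Call:
arm_command([
  [0,-2,1,0,0,0],
  [0,-3,1,0,0,0],
  [0,-3,0.5,0,0,0],
  [0,-2,0.5,0,0,0],
])

```text
clock: 21.25
position: [0.5763, -0.1314, 0.0542]
tool_rot: [3.124, -0.005, -1.36]
force: [-17.0, 1.1, 27.2]
grip_width: -0.0001
```

Call:
arm_command([
  [0,-2,0.5,0,0,0],
  [0,-3,0.5,0,0,0],
  [0,-3,0.5,0,0,0],
])

```text
clock: 21.55
position: [0.577, -0.1313, 0.0546]
tool_rot: [3.109, -0.003, -1.363]
force: [-26.2, -0.1, 37.6]
grip_width: 0.0001
```

```bash
python3 rest.py; python3 plan.py 600.5 -125 53 -77.9 1
```

```text
scene upright top ((598.3817138671875, -126.45606231689453), (23.104341506958008, 119.6190185546875), 10.94522476196289) 223 0.0769856997114402
foot top 306 ((600.2864379882812, -131.86656188964844), (111.28589630126953, 265.34429931640625), 12.406961441040039)
t 21.65 p [ 577.6 -131.3   54.6] rpy 178.21 -0.18 -78.07 F [-22.6   0.2  32.6] w 0.0
[-1.4, -23.7, 1.6, 0, 0, -0.17],
```

Call:
arm_command([
  [0,0,-2,1,0,0],
  [0,0,-1,0.8,0,0],
  [0,0,0,0,0,0],
])

```text
clock: 21.95
position: [0.5777, -0.1313, 0.0579]
tool_rot: [-3.14, -0.003, -1.363]
force: [-0.5, -0.9, 1.0]
grip_width: -0.0
```

```bash
python3 plan.py 600.5 -125 54 -77.9 1
```

```text
t 21.95 p [ 577.7 -131.3   57.9] rpy -179.92 -0.19 -78.08 F [-0.5 -0.9  1. ] w -0.0
[-1.4, -23.7, 3.9, 0, 0, -0.18],
```

Call:
arm_command([
  [0,-2,0,0,0,0],
  [0,-4,0,0,0,0],
  [0,-4,0,0,0,0],
  [0,-3,0,0,0,0],
  [0,-1,0,0,0,0],
])

```text
clock: 22.45
position: [0.5928, -0.1279, 0.0574]
tool_rot: [-3.141, -0.003, -1.362]
force: [-2.0, -0.0, 2.1]
grip_width: 0.0002
```

```bash
python3 rest.py; python3 plan.py 600.5 -125 57 -77.9 1
```

```text
scene upright top ((612.82470703125, -123.4591064453125), (24.398029327392578, 121.29907989501953), 11.353919982910156) 238 0.0770411482353017
foot top 263 ((611.5709228515625, -134.91380310058594), (89.9299087524414, 255.47982788085938), 11.848593711853027)
t 22.55 p [ 592.7 -128.    57.4] rpy -179.97 -0.18 -78.07 F [ 0.5 -0.5  0.6] w -0.0
[-1.3, -8.3, 0.4, 0, 0, -0.17],
```

Call:
arm_command([
  [0,-2,0.3,0,0,0],
  [0,-3,0.3,0,0,0],
  [0,-2,0.3,0,0,0],
])

```text
clock: 22.85
position: [0.5996, -0.1266, 0.0564]
tool_rot: [-3.142, -0.003, -1.363]
force: [-3.2, -0.6, 3.9]
grip_width: 0.0001
```

Call:
arm_command([
  [0,-1,0.3,0,0,0],
  [0,-1,0.3,0,0,0],
])

```text
clock: 23.05
position: [0.6, -0.1265, 0.0561]
tool_rot: [3.138, -0.002, -1.363]
force: [-15.3, 0.3, 19.0]
grip_width: -0.0002
```

Call:
arm_command([
  [0,-1,-0.8,0,0,0],
  [0,-1.5,0,0,0,0],
])

```text
clock: 23.25
position: [0.6001, -0.1266, 0.0564]
tool_rot: [3.133, -0.002, -1.364]
force: [-15.1, -1.0, 11.7]
grip_width: 0.0001
```

Call:
arm_command([
  [0,-1.5,0,0,0,0],
  [0,-1.5,0,0,0,0],
])

```text
clock: 23.45
position: [0.6, -0.1266, 0.0564]
tool_rot: [3.126, -0.001, -1.365]
force: [-15.0, 0.1, 14.5]
grip_width: 0.0001
```

```bash
cat > chk.py <<'E'
from h import *
g=grab('scene'); V=cloud(g); x,y,z=np.moveaxis(V,-1,0)
n=np.array([np.cos(np.radians(12.1)),np.sin(np.radians(12.1))]); t=np.array([-n[1],n[0]])
P=V.reshape(-1,3); P=P[np.isfinite(P).all(1)]; d=(P[:,:2]-[.640,-.115])*1e3; X=d@n;Y=d@t;Z=P[:,2]*1e3
for lo in range(-75,75,15):
    b=(Y>lo)&(Y<lo+15)
    r=b&(Z>72)&(Z<80)&(X>-60)&(X<0); f=b&(Z>60)&(Z<69.5)&(X>-14)&(X<20)
    k=b&(Z>28)&(Z<42)&(X>-80)&(X<-35)
    print(lo,'rest top X',X[r].min().round(1) if r.any() else None,np.percentile(X[r],95).round(1) if r.any() else None,'Z',np.median(Z[r]).round(1) if r.any() else None,'fence Xmin',X[f].min().round(1) if f.any() else None, 'max', X[f].max().round(1) if f.any() else None,'foot',k.sum(),np.median(Z[k]).round(1) if k.any() else None)
c=np.hstack([cv2.resize(g['color'][180:320,210:370,::-1],(457,400),interpolation=2),cv2.resize(grab('wrist')['color'][40:400,150:458,::-1],(342,400))])
cv2.imwrite('pics/k%d.png'%(g['s']['clock']*100),c)
E
python3 chk.py; ls pics|grep k2
```

```text
-75 rest top X -23.5 -10.4 Z 76.0 fence Xmin -11.0 max 12.1 foot 18 32.6
-60 rest top X -26.5 -10.8 Z 77.4 fence Xmin -11.2 max 12.5 foot 51 35.1
-45 rest top X -27.4 -10.8 Z 76.8 fence Xmin -10.7 max 11.6 foot 35 34.2
-30 rest top X -27.9 -10.4 Z 77.1 fence Xmin -11.4 max 12.5 foot 34 34.7
-15 rest top X -52.7 -10.9 Z 76.9 fence Xmin -11.4 max 12.2 foot 3 35.1
0 rest top X -32.3 -10.2 Z 75.7 fence Xmin -11.7 max 12.9 foot 0 None
15 rest top X -26.8 -10.9 Z 76.2 fence Xmin -10.3 max 12.3 foot 0 None
30 rest top X -28.6 -10.3 Z 77.1 fence Xmin -11.8 max 11.5 foot 4 36.5
45 rest top X -27.9 -11.1 Z 76.7 fence Xmin -11.5 max 11.9 foot 3 34.0
60 rest top X None None Z None fence Xmin -8.6 max 11.5 foot 0 None
k2345.png
```

The back is flush along its whole length: its X is -10.2 to -11.1 mm, against a face at -11 mm, and the tops are level. Now the firm final diagonal push.

Call:
arm_command([
  [0,-2.5,0.2,0.8,0,0],
  [0,-2.5,0.2,0.5,0,0],
])

```text
clock: 23.75
position: [0.6002, -0.1265, 0.0562]
tool_rot: [3.139, 0.001, -1.366]
force: [-22.5, 0.2, 23.5]
grip_width: 0.0001
```

Call:
arm_command([
  [0,-3.2,-0.5,0.3,0,0],
  [0,-3.2,-0.2,0.3,0,0],
])

```text
clock: 23.95
position: [0.6002, -0.1265, 0.0562]
tool_rot: [3.137, 0.003, -1.368]
force: [-25.7, -0.8, 22.2]
grip_width: -0.0002
```

Call:
arm_command([
  [0,-3.5,-0.6,0.4,0,0],
  [0,-3.5,-0.5,0.4,0,0],
])

```text
clock: 24.15
position: [0.6002, -0.1265, 0.0562]
tool_rot: [3.137, 0.005, -1.369]
force: [-23.9, -2.1, 15.8]
grip_width: -0.0002
```

```bash
python3 chk.py; python3 plan.py; ls pics|grep k2
```

```text
-75 rest top X -25.7 -11.8 Z 74.8 fence Xmin -11.2 max 12.4 foot 15 33.3
-60 rest top X -26.4 -10.3 Z 76.0 fence Xmin -11.1 max 12.4 foot 51 35.1
-45 rest top X -28.1 -10.9 Z 76.4 fence Xmin -10.8 max 12.2 foot 38 35.7
-30 rest top X -31.4 -10.1 Z 76.9 fence Xmin -12.1 max 11.7 foot 30 34.6
-15 rest top X -28.7 -10.5 Z 77.0 fence Xmin -12.2 max 12.6 foot 5 33.7
0 rest top X -32.1 -10.1 Z 76.6 fence Xmin -11.7 max 12.1 foot 0 None
15 rest top X -27.1 -10.2 Z 77.1 fence Xmin -11.4 max 11.8 foot 0 None
30 rest top X -28.3 -10.5 Z 76.6 fence Xmin -11.4 max 12.1 foot 5 34.6
45 rest top X -27.3 -10.4 Z 77.0 fence Xmin -11.8 max 12.1 foot 3 35.4
60 rest top X None None Z None fence Xmin -9.7 max 11.7 foot 0 None
t 24.25 p [ 600.2 -126.5   56.2] rpy 179.73 0.31 -78.46 F [-23.7  -1.9  14.8] w -0.3
k2345.png
k2415.png
```

View pics/k2415.png

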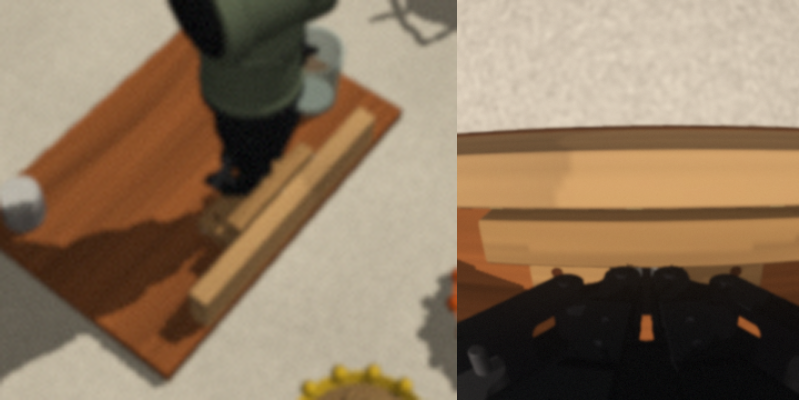

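```bash
python3 - <<'E'
from h import *
g=grab('scene'); t=grab('top')
cv2.imwrite('pics/final.png',np.hstack([cv2.resize(g['color'][60:320,190:470,::-1],(430,400)),cv2.resize(t['color'][130:270,190:330,::-1],(360,400)[::1])]))
E
```

```text
(no output)
```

View pics/final.png

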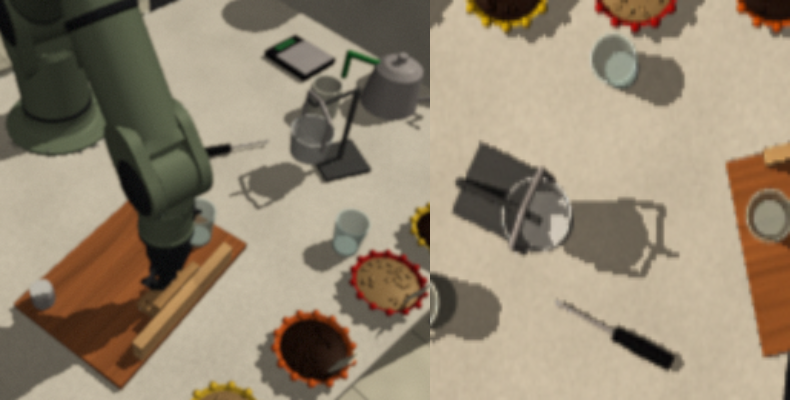

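The pail hangs freely on the hook. The rest's top runs parallel to the backstop; the even dark band at rows 205–220 is its 10 mm proud back strip. I'll press slightly harder, then hand in.

Call:
arm_command([
  [0,-4.2,-0.4,0.4,0,0.2],
  [0,-4.2,-0.2,0.4,0,0.2],
])

```text
clock: 24.55
position: [0.6002, -0.1263, 0.0561]
tool_rot: [3.134, 0.008, -1.378]
force: [-33.2, -0.8, 31.7]
grip_width: -0.0003
```

Call:
arm_command([
  [0,-3.8,-0.8,0.3,0,-0.3],
  [0,-3.8,-0.7,0.3,0,-0.3],
])

```text
clock: 24.75
position: [0.6001, -0.1264, 0.0563]
tool_rot: [3.129, 0.011, -1.37]
force: [-24.2, -2.1, 13.2]
grip_width: -0.0002
```

Call:
arm_command([
  [0,-4.2,-0.5,0.4,-0.2,0],
  [0,-4.2,-0.5,0.4,-0.2,0],
])

```text
clock: 24.95
position: [0.6001, -0.1263, 0.0562]
tool_rot: [3.126, 0.021, -1.372]
force: [-30.1, -1.5, 21.1]
grip_width: -0.0001
```

Call:
arm_command([
  [0,-4.2,-0.5,0.4,-0.2,0],
])

```text
clock: 25.05
position: [0.6, -0.1262, 0.0562]
tool_rot: [3.124, 0.026, -1.373]
force: [-30.4, -1.6, 20.6]
grip_width: -0.0003
```

Stable at about 30 N back and 21 N down. One last check, then I'll hand in.

```bash
python3 chk.py | awk '{print $1,$5,$6,$8,$NF}'; python3 plan.py; python3 -c "
from workcell import bot; print(bot.job_done())"
```

```text
-75 -24.5 -11.9 75.7 33.5
-60 -27.3 -11.4 77.0 35.4
-45 -27.7 -10.2 76.3 34.4
-30 -32.3 -10.7 76.3 35.8
-15 -34.2 -11.2 76.6 34.6
0 -31.2 -10.3 76.6 None
15 -27.8 -10.3 77.0 None
30 -28.0 -10.5 76.2 33.7
45 -28.4 -10.9 76.8 34.4
60 None None None None
t 25.15 p [ 600.1 -126.2   56.2] rpy 179.0 1.48 -78.67 F [-28.7  -2.4  21.5] w -0.1
the job is handed in; nothing more can be done
None
```

The pail hangs by its handle on the level part of the hook and the gripper has let go of it. The card rest is held pressed against the backstop with closed fingers in its inside corner. I handed the job in at 25 s of the 67 s allowed.

**Final push:** the wrist reads about 29 N back and 21 N down.

**Flush fit:** along the rest's length its back lies 10.2 to 11.9 mm in front of the backstop's origin, and the face is at 11 mm. That agrees within the camera noise.

**Foot on the board:** the upright's top measures level at 76–77 mm. It should be 78 mm, but this camera reads about 1–2 mm low. The foot's top reads 34–36 mm against 36 mm.

**What did not go smoothly:**
- Early in the slide the fingers pressed down more than back (about 38 N down, 26 N back). I lifted them slightly, slid the rest with a light push and then pressed again, so the push was not one unbroken motion.
- While setting the final push the force briefly reached about 46 N in total at the fingertips, and I eased it.
- The tool ended tilted about 1.8° from straight down.

**Other things:** the pictures show nothing knocked over, but I did not re-measure the glasses, tin or other items.

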